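# Drain the brush rinser's strainer over the slip cup

### The arm

A 6-joint arm with a two-finger parallel gripper is mounted at the origin on the work surface. World frame = base frame: x ahead of the robot, y to its left, z up, the work surface at z = 0. Lengths are in m, angles in rad, forces in N, time in s.
With the tool pointing down it reaches from about 0.375 to 0.9 m from the base axis. Payload 3.1 kg.
Tool frame: the origin (TCP) lies on the centre line of the jaws, within the pads' length; the fingertips stand 19 mm ahead of it and the grasp point (between the pads) is the TCP; z points along the fingers, y is the line along which they close (so a half turn about z gives the same grasp; the last joint's range is limited). The gripper opens to 85 mm and grips with 20 to 120 N. Pads are 22 mm wide; open, the fingers measure 114 mm over their backs; the gripper's body (76 mm by 85 mm) begins 54 mm behind the grasp point. The pads swing forward as they close: fully open they stand 13 mm farther back than shut.
Start: joints at [1.089, 0.527, 1.433, -0, 1.181, -0.178], TCP at [0.186, 0.597, 0.227] pointing down, gripper open.
Joint ranges: [-3.08, 3.08], [-0.75, 2.2], [0.22, 2.44], [-1.43, 4.57], [0, 2.65], [-2.85, 2.85]. Speed limits (rad/s): [2.79, 2.79, 3.14, 3.14, 3.14, 3.14].

### API

Orientations are given as a unit quaternion [x, y, z, w].
In Python, from station import manip gives the robot as it stands.
- The arm moves only by the tool servo_tool, never from a script. Its argument "rows" is a list that holds one entry, the list of rows, each a list of 7 numbers: the turn, a rotation vector about the tool's x, y, z in degrees, then the shift along the tool's x, y, z in m, then the gripper command: -1 is shut, 1 is fully open, values between are in proportion. In form: [[[wx, wy, wz, tx, ty, tz, jaw], ...]]. A call has 1 to 8 rows; each row shifts and turns the commanded pose from where the row before left it, along the tool's axes as they then stand; what a row does not reach is not made up. A row lasts 1/12 s, in which the tool goes at most 41.7 mm and 7.16 degrees, less where a joint would pass 70% of its speed; a pose out of reach is approached as far as the arm can. A call is refused whole if a number of a shift passes 0.0417 or a number of a turn 7.16, either way. A call with a gripper value outside its range is refused whole. The fingers move at their own pace and stop on an object; "squeeze" is the grip in N (left out, the last holds). Time passes only in rows, so rows that do not move let the fingers close. It gives the time, the measured TCP pose, the force, the opening and the grip force at its end, in the units of the state.
- manip.sense(): the state, without advancing time (a new reading comes with each control period).
- manip.snapshot(name): name is "side" or "top" or "wrist"; returns the picture (480x640x3 uint8, blue, green, red); there is no depth.
- manip.camera_info(name): a dict with "K" (3x3 intrinsics, pixels), "camera_from_world" (4x4, takes a point from world to camera coordinates). Camera axes: x right, y down, z forward; pixel columns grow to the right and rows downward; lengths in m; the calibration is good to about 2 mm. A picture is of the moment at which its call begins: read the wrist's pose just before it. camera_info takes no time and is no camera call; for the wrist camera it gives the pose at the moment of the call.
- manip.sign_off(): hands the job in; it is judged then, once.
The state is a dict: "t": time; "q": joint angles; "qd": joint speeds; "tau": joint torques, N m; "tcp_pos": TCP position; "tool_rot": TCP orientation; "force": force on the tool from outside, world axes, zero at the start; "ft_torque": the same for the moment, N m; "finger_gap": opening from 0.0 (shut) to 1.0 (fully open); "gripper_force": force on a finger pad.
Only numpy, scipy, OpenCV 4.12 (cv2) and the standard library are available. Lean on these libraries where they do the work, as an engineer would, in place of code of your own. Each camera call takes 0.05 s, during which the arm holds its last target. There are 200 camera calls.

### The job

The strainer cassette of the brush rinser is to be drained into the square clay cup, which has toppled over: first stand the cup upright on the bench, on its foot, and let go of it. Then pinch the cassette's two side catches together, lift it straight out of the rinser and hold it, upright and by its catches, centred over the mouth of the cup, a few centimetres above the rim and touching nothing else. Finish holding it there; do not put it down, and leave everything else on the bench where it is.

Things in the scene. Friction and masses are not known exactly. Their poses are not given: they have to be found in the camera images.
- cup_centre (a point): centre, half-way up, of the square slab-built clay cup (terracotta, 52 x 52 mm, 76 mm tall, walls 5 mm, open mouth, closed flat foot, about 0.2 kg). Its own x axis points from foot to mouth; y and z are normal to its flat sides. At the start it lies on a side on the bench (centre 26 mm up, x axis level); upright, x points up and the centre is 38 mm up
- cup_mouth (a point): centre of the cup's mouth, at rim height: 38 mm along the cup's own x axis from its centre
- cup: the same cup; origin at the middle of the side it lies on at the start, 26 mm below its centre along its own -z; axes as for cup_centre
- rinser: brush rinser, grey casing fixed to the bench, 75 mm high, yaw varies. Origin on the bench below the axis of the strainer well; z up, x towards its rinse basin. Reaches from -45 to 150 mm along x, 55 mm to either side along y; the well's mouth in the flat top is 45 (x) by 46 (y) mm. A fixed brush, 8 mm thick, lies on the basin at x = 118 mm, 85 mm to either side
- cassette_grip (a point): point on the strainer cassette's axis half-way between its two catches' finger plates, 97 mm above its underside; axes as the rinser's (catches on +y and -y), z up. Seated, it is 102 mm above the bench and 27 mm above the rinser's flat top. The cassette's underside is clear of the rinser's top after rising 70 mm
- cassette_base (a point): centre of the cassette's underside, 97 mm below cassette_grip along its axis; 5 mm above the bench when seated
- cassette: the strainer cassette with its catches (about 0.17 kg); origin and axes as cassette_base. White lower part with mesh windows, 40 (x) x 42 (y) mm, 52 mm high, sunk in the rinser; black head above it, 40 (x) x 21 (y) mm, up to 110 mm, with a black catch on its +y and its -y side. Barbs on the catches sit under the rinser's top: it comes out only with both catches pinched
- catch_l (a joint): catch on the cassette's +y side: 0 at rest, 0.006 m when pinched fully inwards; sprung, 1.5 N to start and 4.5 N at full travel; free of the rinser beyond about 0.0045
- catch_r (a joint): catch on the cassette's -y side: the same, moving the other way
- catch_l_pad (a point): middle of the outer face of the +y catch's finger plate, at the height of cassette_grip. The plates are 26 mm wide (x), reach from 76 to 112 mm above the cassette's underside, and measure 54 mm over their two outer faces at rest, 42 mm fully pinched
- catch_r_pad (a point): the same on the -y catch
- bowl: bystander: round clay bowl, 124 mm across, 60 mm high, origin under its middle
- mug: bystander: round white mug, 76 mm across, 90 mm high, origin under its middle
- slip_bottle: bystander: clear bottle, 60 mm across, 150 mm high, origin under its middle
- glaze_jar: bystander: small glass jar with a black cap, 44 mm across, 55 mm high, origin under its middle
- brush: bystander: brush 190 mm long lying flat along its x axis
- rib: bystander: flat wooden rib, 100 x 50 x 8 mm, lying flat, origin under its middle
- test_tile: bystander: glazed test tile, 50 x 70 x 7 mm, lying flat, origin under its middle
Not all that is in view belongs to the job. What is meant by the cup is not pink, and is the larger of those in its own colour.

How it is judged:
On the way, in this order (a step that is already met when the one before it is completed fails the run):
1. the cup stands upright on its foot on the bench, at rest and let go (angle between cup_centre's own x axis and vertical below 0.1 rad and height (world z) of cup_centre between 0.032 and 0.044 m and linear speed of cup below 0.03 m/s and contact force between the fingers and cup below 0.1 N), for 0.2 s.
2. both catches are pinched in with the cassette still seated (value of joint each of catch_l, catch_r above 0.004 m and z of cassette_base in the frame of rinser below 0.012 m), for 0.1 s.
3. the cassette is lifted clear of the rinser, held by both catches (z of cassette_base in the frame of rinser above 0.08 m and value of joint each of catch_l, catch_r above 0.003 m), for 0.1 s.
At the end, for the whole second after the job is handed in: The cup stands upright on its foot on the bench (within 0.1 rad), still and untouched; the cassette is held by both pinched catches, still and upright (within 0.2 rad), its underside centred over the cup's mouth within 20 mm and 5 to 100 mm above the rim, touching neither cup nor rinser (all of step 1 and horizontal distance between cassette_base and cup_mouth below 0.02 m and height (world z) of cassette_base between 0.081 and 0.176 m and angle between cassette_base's own z axis and vertical below 0.2 rad and linear speed of cassette below 0.03 m/s and value of joint each of catch_l, catch_r above 0.003 m and contact force between the fingers and cassette above 2 N and contact force between cassette and cup below 0.05 N and contact force between cassette and rinser below 0.05 N and contact force between the arm and cup below 0.1 N); the arm keeps its last pose, push and grip.
It fails at once if a bystander is shifted by more than 30 mm (distance of any of bowl, mug, slip_bottle, glaze_jar, brush, rib, test_tile from where it was at the start of the episode above 0.03 m).
It also fails if it takes over 72 s, if anything falls off the work surface, if the arm or the gripper's body presses on something with over 40 N, if the wrist force passes 120 N, or if a joint passes its speed limit or range.

## Working session

There is one attempt and no reset: what is moved stays moved. The work goes in short steps, Python scripts to look and compute and a tool call to move; the robot and the scene stay as the last step left them, time stands still between calls to the robot, and variables do not carry over. Pictures are saved under pics/ and viewed, at most 10 in all, crops included, and the job is handed in when it is done.

Besides the shell and the picture viewer there is one more tool, called after "Call:" in YAML: its name, and indented under it one key for each argument. servo_tool: Moves the arm, as the interface text tells. Its arguments: {"type":"object","properties":{"rows":{"type":"array","items":{"type":"array","items":{"type":"array","items":{"type":"number"}}}},"squeeze":{"type":"number"}},"required":["rows"]}

```bash
mkdir -p pics; ls
python3 - <<'E'
from station import manip
import cv2,numpy as np
s=manip.sense();print(s)
for n in("top","side","wrist"):
    c=manip.camera_info(n);im=manip.snapshot(n);cv2.imwrite(f"pics/{n}0.png",im);print(n,np.round(c["K"],1).tolist(),np.round(c["camera_from_world"],3).tolist())
a=cv2.imread("pics/top0.png");
E
```

```text
pics
{'t': 0.0, 'q': array([ 1.08954879e+00,  5.28510620e-01,  1.43390103e+00, -1.28706791e-05,
        1.18142660e+00, -1.78533385e-01]), 'qd': array([ 0.00112068, -0.00086371,  0.00121357,  0.00211802, -0.00061087,
       -0.00029279]), 'tau': array([-7.36849711e-05, -4.42339075e+01, -1.78027743e+01, -1.75529685e-04,
        8.21525522e-03, -1.25207117e-05]), 'tcp_pos': array([0.18596913, 0.59592037, 0.22570675]), 'tool_rot': array([ 1.50777314e-01,  9.88567115e-01, -1.06417944e-03, -3.58087606e-04]), 'force': array([ 0.12524478,  0.35326563, -0.55058983]), 'ft_torque': array([-0.00812157,  0.00507089, -0.00417919]), 'gripper_force': 0.0, 'finger_gap': 0.9998648378558399}
top [[499.7, 0.0, 320.4], [0.0, 499.7, 236.3], [0.0, 0.0, 1.0]] [[-0.016, -1.0, 0.006, 0.011], [-0.998, 0.015, -0.062, 0.542], [0.062, -0.007, -0.998, 1.393], [0.0, 0.0, 0.0, 1.0]]
side [[433.2, 0.0, 321.7], [0.0, 433.2, 244.6], [0.0, 0.0, 1.0]] [[0.811, -0.584, 0.012, -0.47], [-0.351, -0.502, -0.79, 0.276], [0.468, 0.637, -0.613, 0.763], [0.0, 0.0, 0.0, 1.0]]
wrist [[386.0, 0.0, 317.2], [0.0, 386.0, 238.0], [0.0, 0.0, 1.0]] [[0.298, 0.955, -0.002, -0.624], [0.917, -0.286, 0.278, -0.037], [0.265, -0.085, -0.961, 0.379], [0.0, 0.0, 0.0, 1.0]]
```

View pics/top0.png

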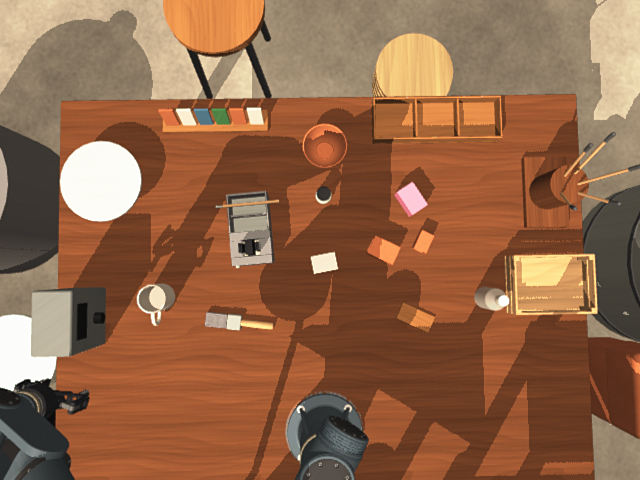

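View pics/side0.png

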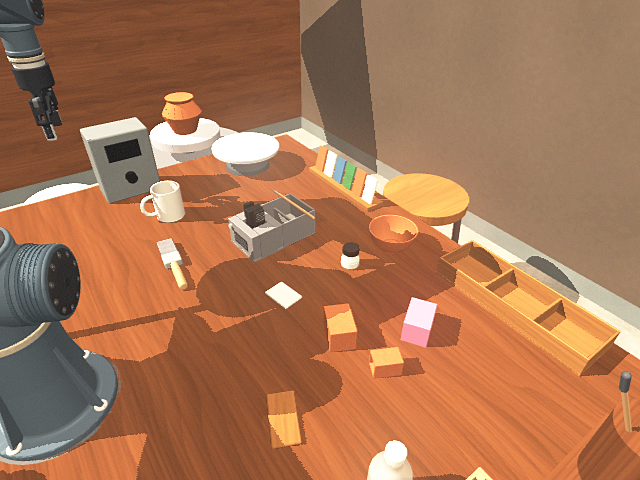

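The top view shows the larger terracotta cup at about (383,250), a smaller one at (424,240), a pink one at (411,199), the rinser at (250,230) with its cassette at (248,247), and the brush rest at the far end. The side view shows the cup at (340,327).

```bash
cat > h.py <<'E'
from station import manip
import cv2,numpy as np
from scipy.spatial.transform import Rotation as R
def ray(c,u,v,z):
    K=np.array(c["K"]);T=np.array(c["camera_from_world"]);Ri=T[:3,:3].T
    o=-Ri@T[:3,3];d=Ri@np.linalg.inv(K)@[u,v,1]
    return o+d*(z-o[2])/d[2]
def proj(c,p):
    K=np.array(c["K"]);T=np.array(c["camera_from_world"]);q=K@(T[:3,:3]@p+T[:3,3]);return q[:2]/q[2]
E
python3 - <<'E'
from h import *
a=cv2.imread("pics/top0.png");b=cv2.imread("pics/side0.png")
A=cv2.resize(a[215:275,345:445],None,fx=5,fy=5,interpolation=cv2.INTER_CUBIC)
C=cv2.resize(a[180:280,205:285],None,fx=3.5,fy=3.5,interpolation=cv2.INTER_CUBIC)[:300]
C=cv2.resize(a[185:275,210:285],None,fx=10/3,fy=10/3,interpolation=cv2.INTER_CUBIC)
B=cv2.resize(b[295:355,310:350+0],None,fx=5,fy=5,interpolation=cv2.INTER_CUBIC)
D=cv2.resize(b[185:265,220:325],None,fx=3.75,fy=3.75,interpolation=cv2.INTER_CUBIC)
print(A.shape,C.shape,B.shape,D.shape)
cv2.imwrite("pics/c0.png",np.vstack([np.hstack([A,C]),np.hstack([B,D,np.zeros((300,750-B.shape[1]-D.shape[1],3),np.uint8)])]))
c=manip.camera_info("top")
hsv=cv2.cvtColor(a,cv2.COLOR_BGR2HSV)
print(hsv[250,383],hsv[240,424],hsv[262,345+0])
for n,p,z in(("cup",(383,250),.052),("cas",(248,247),.11)):print(n,ray(c,*p,z).round(3))
m=cv2.inRange(hsv,(0,0,70),(179,60,200))[185:275,210:285]
cs=max(cv2.findContours(m,0,2)[0],key=cv2.contourArea);r=cv2.boxPoints(cv2.minAreaRect(cs))+[210,185]
print("rinser",r.round(1).tolist(),[ray(c,*p,.07)[:2].round(3).tolist() for p in r])
E
```

```text
(300, 500, 3) (300, 250, 3) (300, 200, 3) (300, 394, 3)
[ 13 161 253] [ 13 161 253] [ 10 169 110]
cup [ 0.5   -0.168  0.052]
cas [0.511 0.194 0.11 ]
rinser [[226.9, 206.8], [267.8, 203.4], [272.2, 257.4], [231.3, 260.8]] [[0.624, 0.257], [0.631, 0.145], [0.484, 0.135], [0.477, 0.245]]
```

View pics/c0.png

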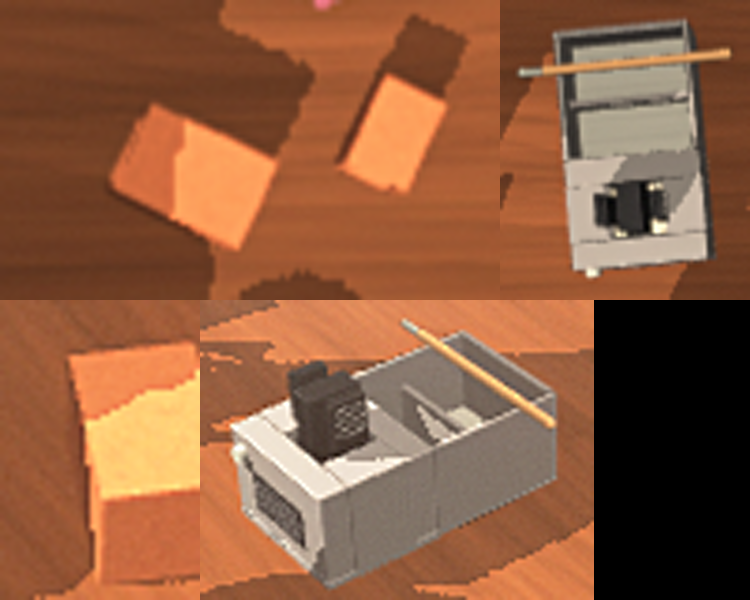

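The crop shows the cup lying with its long axis along (153,103)→(275,158), and a plain closed face towards the side camera. The rinser is almost aligned with world x. I move to a viewpoint near the rinser on the way.

```bash
cat >> h.py <<'E'
def rot(h): # tool down, tool x heading h deg
    c,s=np.cos(np.radians(h)),np.sin(np.radians(h));return R.from_matrix(np.array([[c,s,0],[s,-c,0],[0,0,-1.]]))
def plan(p1,R1,n,s=None,p0=None,R0=None):
    s=s or manip.sense()
    p0=s["tcp_pos"] if p0 is None else p0;R0=R.from_quat(s["tool_rot"]) if R0 is None else R0
    w=(R0.inv()*R1).as_rotvec();dp=(np.array(p1)-p0)/n
    print("turn/row",np.degrees(w/n).round(2),"t",s["t"])
    for i in range(n):print((R0*R.from_rotvec(w*i/n)).inv().apply(dp).round(4).tolist())
E
python3 -c "
from h import *
plan([.43,.2,.33],rot(122),16)"
```

```text
turn/row [-0.01  0.    2.54] t 0.15
[-0.0219, -0.0191, -0.0065]
[-0.0228, -0.0181, -0.0065]
[-0.0235, -0.0171, -0.0065]
[-0.0243, -0.016, -0.0065]
[-0.025, -0.0149, -0.0065]
[-0.0256, -0.0138, -0.0065]
[-0.0262, -0.0126, -0.0065]
[-0.0267, -0.0115, -0.0065]
[-0.0272, -0.0103, -0.0065]
[-0.0276, -0.0091, -0.0065]
[-0.028, -0.0078, -0.0065]
[-0.0283, -0.0066, -0.0065]
[-0.0286, -0.0053, -0.0065]
[-0.0288, -0.004, -0.0065]
[-0.0289, -0.0028, -0.0065]
[-0.029, -0.0015, -0.0065]
```

Call:
servo_tool:
  rows:
    - [[0, 0, 2.5, -0.022, -0.019, -0.0065, 1], [0, 0, 2.5, -0.023, -0.018, -0.0065, 1], [0, 0, 2.5, -0.0235, -0.017, -0.0065, 1], [0, 0, 2.5, -0.024, -0.016, -0.0065, 1], [0, 0, 2.5, -0.025, -0.015, -0.0065, 1], [0, 0, 2.5, -0.0255, -0.014, -0.0065, 1], [0, 0, 2.5, -0.026, -0.0125, -0.0065, 1], [0, 0, 2.5, -0.0265, -0.0115, -0.0065, 1]]

```text
t: 0.82
tcp_pos: [0.3087, 0.3978, 0.2788]
tool_rot: [0.321, 0.947, -0.0, -0.0]
force: [0.2, -0.2, 0.4]
finger_gap: 1.0
gripper_force: 0.0
```

Call:
servo_tool:
  rows:
    - [[0, 0, 2.5, -0.027, -0.01, -0.0065, 1], [0, 0, 2.5, -0.0275, -0.009, -0.0065, 1], [0, 0, 2.5, -0.028, -0.008, -0.0065, 1], [0, 0, 2.5, -0.028, -0.0065, -0.0065, 1], [0, 0, 2.5, -0.0285, -0.005, -0.0065, 1], [0, 0, 2.5, -0.029, -0.004, -0.0065, 1], [0, 0, 2.5, -0.029, -0.003, -0.0065, 1], [0, 0, 2.5, -0.029, -0.0015, -0.0065, 1]]

```text
t: 1.48
tcp_pos: [0.432, 0.2013, 0.3309]
tool_rot: [0.481, 0.877, -0.0, -0.0]
force: [-0.1, 0.2, -0.2]
finger_gap: 0.999
gripper_force: 0.0
```

Run:
```python
from h import *
s=manip.sense();print(s["tcp_pos"],s["q"].round(2))
c=manip.camera_info("wrist");cv2.imwrite("pics/w1.png",manip.snapshot("wrist"))
import pickle;pickle.dump(c,open("w1.pkl","wb"))
print(proj(c,np.array([.51,.195,.11])))
plan([.49,-.17,.27],rot(66),16)
```

```text
[0.43204349 0.2013427  0.33086098] [ 0.2   0.2   1.65  0.    1.29 -0.37]
[379.01799364 248.30224832]
turn/row [0.02 0.01 3.52] t 1.5333
[-0.0212, -0.0094, 0.004]
[-0.0217, -0.0081, 0.004]
[-0.0222, -0.0068, 0.004]
[-0.0226, -0.0054, 0.004]
[-0.0229, -0.004, 0.004]
[-0.0231, -0.0026, 0.004]
[-0.0232, -0.0012, 0.004]
[-0.0232, 0.0003, 0.004]
[-0.0232, 0.0017, 0.004]
[-0.023, 0.0031, 0.0039]
[-0.0228, 0.0045, 0.0039]
[-0.0225, 0.0059, 0.0039]
[-0.0221, 0.0073, 0.0039]
[-0.0216, 0.0086, 0.0039]
[-0.021, 0.0099, 0.0039]
[-0.0204, 0.0112, 0.0039]
```

View pics/w1.png

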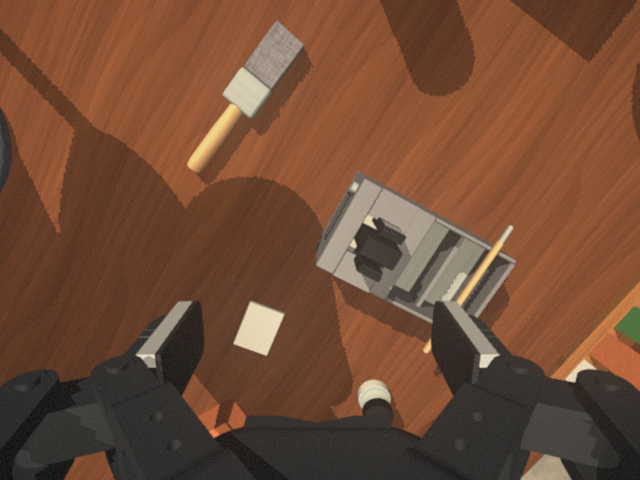

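The wrist view shows the cassette at (379,248), as predicted from the top camera. Now a close look over the cup.

Run:
```python
from h import *
c=manip.camera_info("wrist");print((ray(c,320,240,.05)-manip.sense()["tcp_pos"]).round(3))
plan([.53,-.10,.27],rot(66),16)
```

```text
[ 0.035 -0.047 -0.282]
turn/row [0.02 0.01 3.52] t 1.5333
[-0.0188, -0.005, 0.004]
[-0.0191, -0.0038, 0.004]
[-0.0193, -0.0026, 0.004]
[-0.0194, -0.0015, 0.004]
[-0.0195, -0.0003, 0.004]
[-0.0195, 0.0009, 0.004]
[-0.0194, 0.0021, 0.004]
[-0.0192, 0.0033, 0.004]
[-0.019, 0.0045, 0.0039]
[-0.0187, 0.0056, 0.0039]
[-0.0183, 0.0068, 0.0039]
[-0.0178, 0.0079, 0.0039]
[-0.0173, 0.009, 0.0039]
[-0.0167, 0.01, 0.0039]
[-0.0161, 0.011, 0.0039]
[-0.0154, 0.012, 0.0039]
```

Call:
servo_tool:
  rows:
    - [[0, 0, 3.5, -0.019, -0.005, 0.004, 1], [0, 0, 3.5, -0.019, -0.004, 0.004, 1], [0, 0, 3.5, -0.019, -0.0025, 0.004, 1], [0, 0, 3.5, -0.0195, -0.0015, 0.004, 1], [0, 0, 3.5, -0.0195, 0, 0.004, 1], [0, 0, 3.5, -0.0195, 0.001, 0.004, 1], [0, 0, 3.5, -0.0195, 0.002, 0.004, 1], [0, 0, 3.5, -0.019, 0.0035, 0.004, 1]]

```text
t: 2.2
tcp_pos: [0.4798, 0.0538, 0.2983]
tool_rot: [0.679, 0.734, -0.0, -0.0]
force: [0.2, -0.3, -0.0]
finger_gap: 1.001
gripper_force: 0.0
```

Call:
servo_tool:
  rows:
    - [[0, 0, 3.5, -0.019, 0.0045, 0.004, 1], [0, 0, 3.5, -0.0185, 0.0055, 0.004, 1], [0, 0, 3.5, -0.018, 0.007, 0.004, 1], [0, 0, 3.5, -0.018, 0.008, 0.004, 1], [0, 0, 3.5, -0.017, 0.009, 0.004, 1], [0, 0, 3.5, -0.0165, 0.01, 0.004, 1], [0, 0, 3.5, -0.016, 0.011, 0.004, 1], [0, 0, 3.5, -0.0155, 0.012, 0.004, 1]]

```text
t: 2.87
tcp_pos: [0.5285, -0.0936, 0.2662]
tool_rot: [0.836, 0.548, -0.0, -0.0]
force: [0.1, -0.5, -0.5]
finger_gap: 0.998
gripper_force: 0.0
```

Run:
```python
from h import *
s=manip.sense();print(s["tcp_pos"],s["q"].round(2))
c=manip.camera_info("wrist");im=manip.snapshot("wrist");cv2.imwrite("pics/w2.png",im)
import pickle;pickle.dump(c,open("w2.pkl","wb"))
print(proj(c,np.array([.5,-.168,.052])))
```

```text
[ 0.52845646 -0.09362912  0.26619876] [-0.38  0.36  1.61  0.    1.17  0.03]
[320.06307332 281.48778378]
```

View pics/w2.png

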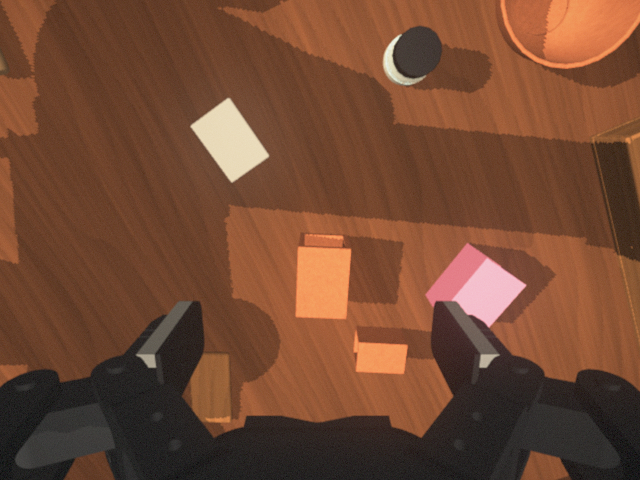

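The cup's top face spans about (296,247)–(351,319), and its open end shows at the top edge (323,240), towards +y. The foot is at the bottom of the image.

Run:
```python
from h import *
import pickle
im=cv2.imread("pics/w2.png");c=pickle.load(open("w2.pkl","rb"));hsv=cv2.cvtColor(im,cv2.COLOR_BGR2HSV)
f=hsv[280,320].astype(int);print(f)
m=cv2.inRange(hsv,(int(f[0])-4,130,int(f[2])-25),(int(f[0])+4,200,255))
m[:,:280]=0;m[:,370:]=0;m[:225]=0;m[325:]=0
k=max(cv2.findContours(m,0,2)[0],key=cv2.contourArea)
r=cv2.boxPoints(cv2.minAreaRect(k));P=np.array([ray(c,*p,.052)[:2] for p in r])
print(r.round(0).tolist(),P.round(4).tolist(),P.mean(0).round(4));d=[P[1]-P[0],P[2]-P[1]]
for e in d:print(np.linalg.norm(e).round(4),np.degrees(np.arctan2(e[1],e[0])).round(1))
```

```text
[ 12 157 244]
[[295.0, 317.0], [298.0, 246.0], [350.0, 248.0], [348.0, 319.0]] [[0.4603, -0.1935], [0.4944, -0.1251], [0.5412, -0.1478], [0.5097, -0.2177]] [ 0.5014 -0.171 ]
0.0765 63.5
0.052 -25.9
```

Run:
```python
from h import *
Rg=rot(64.5)*R.from_euler('y',-45,degrees=True)
plan([.535,-.10,.10],Rg,8)
print((Rg.as_matrix()[:,2]).round(3))
```

```text
turn/row [ 0.1  -5.61  0.2 ] t 2.9167
[-0.0, 0.0007, 0.0207]
[0.002, 0.0007, 0.0206]
[0.004, 0.0007, 0.0203]
[0.006, 0.0008, 0.0198]
[0.0079, 0.0008, 0.0191]
[0.0097, 0.0008, 0.0183]
[0.0115, 0.0008, 0.0172]
[0.0131, 0.0007, 0.016]
[-0.304 -0.638 -0.707]
```

Call:
servo_tool:
  rows:
    - [[0.1, -5.6, 0.2, 0, 0.0007, 0.0207, 1], [0.1, -5.6, 0.2, 0.002, 0.0007, 0.0206, 1], [0.1, -5.6, 0.2, 0.004, 0.0007, 0.0203, 1], [0.1, -5.6, 0.2, 0.006, 0.0008, 0.0198, 1], [0.1, -5.6, 0.2, 0.008, 0.0008, 0.019, 1], [0.1, -5.6, 0.2, 0.0097, 0.0008, 0.0183, 1], [0.1, -5.6, 0.2, 0.0115, 0.0008, 0.017, 1], [0.1, -5.6, 0.2, 0.013, 0.0007, 0.016, 1]]

```text
t: 3.58
tcp_pos: [0.5342, -0.0943, 0.1009]
tool_rot: [0.779, 0.496, -0.323, 0.206]
force: [0.0, 0.6, -1.4]
finger_gap: 0.997
gripper_force: 0.0
```

Run:
```python
from h import *
s=manip.sense();print(s["tcp_pos"],s["q"].round(2),R.from_quat(s["tool_rot"]).as_matrix().round(3).tolist())
Rg=rot(64.5)*R.from_euler('y',-45,degrees=True)
plan([.5048,-.1638,.031],Rg,6)
```

```text
[ 0.53417218 -0.09426388  0.10088082] [-0.02  0.82  1.55 -0.75  1.26  0.84] [[0.298, 0.906, -0.299], [0.641, -0.423, -0.641], [-0.707, -0.0, -0.707]]
turn/row [0.06 0.   0.06] t 3.5833
[-0.0006, 0.0005, 0.0171]
[-0.0006, 0.0005, 0.0171]
[-0.0006, 0.0005, 0.0171]
[-0.0006, 0.0005, 0.0171]
[-0.0006, 0.0005, 0.0171]
[-0.0007, 0.0006, 0.0171]
```

Call:
servo_tool:
  rows:
    - [[0, 0, 0, -0.0005, 0.0005, 0.017, 1], [0, 0, 0, -0.0005, 0.0005, 0.017, 1], [0, 0, 0, -0.0005, 0.0005, 0.017, 1], [0, 0, 0, -0.0005, 0.0005, 0.016, 1], [0, 0, 0, -0.0005, 0.0005, 0.016, 1], [0, 0, 0, -0.0005, 0.0005, 0.012, 1], [0, 0, 0, 0, 0, 0, 1], [0, 0, 0, 0, 0, 0, 1]]

```text
t: 4.25
tcp_pos: [0.5066, -0.1588, 0.0358]
tool_rot: [0.78, 0.496, -0.323, 0.203]
force: [-0.4, -0.6, -0.1]
finger_gap: 0.997
gripper_force: 0.0
```

Run:
```python
from h import *
s=manip.sense();print(s["tcp_pos"],s["force"])
Rg=rot(64.5)*R.from_euler('y',-45,degrees=True)
plan([.5048,-.1638,.031],Rg,2)
```

```text
[ 0.50657614 -0.15884845  0.03583503] [-0.38945646 -0.63255506 -0.11492614]
turn/row [ 0.07 -0.09  0.2 ] t 4.25
[-0.0002, 0.0003, 0.0036]
[-0.0001, 0.0003, 0.0036]
```

Call:
servo_tool:
  rows:
    - [[0, 0, 0, 0, 0.0005, 0.0035, 1], [0, 0, 0, 0, 0, 0.003, 1], [0, 0, 0, 0, 0, 0, 0.3], [0, 0, 0, 0, 0, 0, -0.5], [0, 0, 0, 0, 0, 0, -0.5], [0, 0, 0, 0, 0, 0, -0.5], [0, 0, 0, 0, 0, 0, -0.5], [0, 0, 0, 0, 0, 0, -0.5]]
  squeeze: 40

```text
t: 4.92
tcp_pos: [0.5057, -0.163, 0.0321]
tool_rot: [0.78, 0.496, -0.322, 0.204]
force: [0.2, 3.3, 5.1]
finger_gap: 0.601
gripper_force: 42.1
```

Call:
servo_tool:
  rows:
    - [[0, 0, 0, 0, 0, 0, -0.5], [0, 0, 0, 0, 0, 0, -0.5], [0, 0, 0, 0, 0, 0, -0.5]]

```text
t: 5.17
tcp_pos: [0.5057, -0.163, 0.0321]
tool_rot: [0.78, 0.496, -0.322, 0.204]
force: [0.0, 4.2, 5.2]
finger_gap: 0.598
gripper_force: 42.3
```

Call:
servo_tool:
  rows:
    - [[0, 0, 0, -0.007, 0, -0.007, -0.5], [0, 0, 0, -0.014, 0, -0.014, -0.5], [0, 0, 0, -0.014, 0, -0.014, -0.5], [0, 0, 0, -0.014, 0, -0.014, -0.5], [0, 0, 0, -0.007, 0, -0.007, -0.5], [0, 6, 0, 0, 0, 0, -0.5], [0, 6, 0, 0, 0, 0, -0.5], [0, 6, 0, 0, 0, 0, -0.5]]

```text
t: 5.83
tcp_pos: [0.5059, -0.1627, 0.1108]
tool_rot: [0.821, 0.523, -0.194, 0.123]
force: [-0.7, 0.4, -0.7]
finger_gap: 0.6
gripper_force: 41.8
```

Call:
servo_tool:
  rows:
    - [[0, 6, 0, 0, 0, 0, -0.5], [0, 6, 0, 0, 0, 0, -0.5], [0, 6, 0, 0, 0, 0, -0.5], [0, 6, 0, 0, 0, 0, -0.5], [0, 6, 0, 0, 0, 0, -0.5], [0, 6, 0, 0, 0, 0, -0.5], [0, 6, 0, 0, 0, 0, -0.5], [0, 6, 0, 0, 0, 0, -0.5]]

```text
t: 6.5
tcp_pos: [0.5054, -0.164, 0.1114]
tool_rot: [0.829, 0.527, 0.157, -0.1]
force: [-0.3, -1.0, -2.2]
finger_gap: 0.6
gripper_force: 41.8
```

Call:
servo_tool:
  rows:
    - [[0, 6, 0, 0, 0, 0, -0.5], [0, 6, 0, 0, 0, 0, -0.5], [0, 6, 0, 0, 0, 0, -0.5], [0, 6, 0, 0, 0, 0, -0.5], [0, 0, 0, 0, 0, 0, -0.5], [0, 0, 0, 0, 0, 0, -0.5]]

```text
t: 7.0
tcp_pos: [0.5047, -0.1645, 0.1095]
tool_rot: [0.78, 0.494, 0.323, -0.207]
force: [-1.2, -0.3, -0.9]
finger_gap: 0.6
gripper_force: 41.9
```

Run:
```python
from h import *
s=manip.sense();print(s["tcp_pos"],s["q"].round(2),s["finger_gap"]);M=R.from_quat(s["tool_rot"]).as_matrix();print(M.round(3).tolist())
for n in("side","wrist","top"):cv2.imwrite(f"pics/{n}3.png",manip.snapshot(n))
b=cv2.imread("pics/side3.png");c=manip.camera_info("side");u,v=proj(c,s["tcp_pos"]).astype(int)
cv2.imwrite("pics/c3.png",np.hstack([cv2.resize(b[v-60:v+90,u-60:u+60],None,fx=3,fy=3),cv2.resize(cv2.imread("pics/wrist3.png"),(440,330))[:330].copy() if 0 else cv2.copyMakeBorder(cv2.resize(cv2.imread("pics/wrist3.png"),(440,330)),0,120,0,0,0)]))
```

```text
[ 0.50465032 -0.16448406  0.10949494] [-0.92  0.75  1.77  0.75  1.18 -0.97] 0.600009818877371
[[0.304, 0.905, 0.299], [0.637, -0.426, 0.642], [0.708, -0.005, -0.706]]
```

View pics/c3.png

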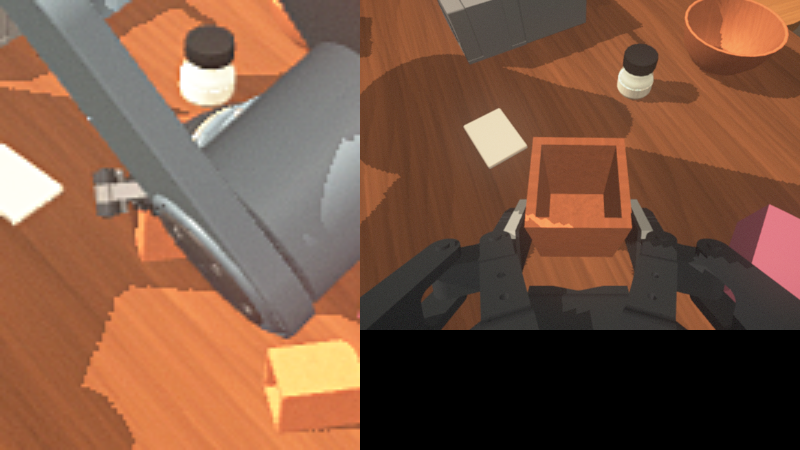

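The wrist view shows the cup upright in the jaws, with its open mouth up at (580,180) in the crop. Next I lower it.

Call:
servo_tool:
  rows:
    - [[0, 0, 0, -0.0054, 0, 0.011, -0.5], [0, 0, 0, -0.0054, 0, 0.011, -0.5], [0, 0, 0, -0.0054, 0, 0.011, -0.5], [0, 0, 0, -0.0054, 0, 0.011, -0.5], [0, 0, 0, -0.0054, 0, 0.011, -0.5], [0, 0, 0, 0, 0, 0, -0.5], [0, 0, 0, 0, 0, 0, -0.5], [0, 0, 0, 0, 0, 0, -0.5]]

```text
t: 7.82
tcp_pos: [0.5139, -0.1452, 0.0526]
tool_rot: [0.779, 0.495, 0.324, -0.207]
force: [0.3, -0.4, -1.8]
finger_gap: 0.6
gripper_force: 41.8
```

Call:
servo_tool:
  rows:
    - [[0, 0, 0, -0.001, 0, 0.001, -0.5], [0, 0, 0, -0.001, 0, 0.001, -0.5], [0, 0, 0, -0.001, 0, 0.001, -0.5], [0, 0, 0, 0, 0, 0, -0.5], [0, 0, 0, 0, 0, 0, -0.5]]

```text
t: 8.23
tcp_pos: [0.5138, -0.1455, 0.0487]
tool_rot: [0.779, 0.495, 0.324, -0.207]
force: [-0.0, -0.3, -1.5]
finger_gap: 0.603
gripper_force: 41.8
```

Call:
servo_tool:
  rows:
    - [[0, 0, 0, -0.0007, 0, 0.0007, -0.5], [0, 0, 0, -0.0007, 0, 0.0007, -0.5], [0, 0, 0, 0, 0, 0, -0.5], [0, 0, 0, 0, 0, 0, -0.5]]

```text
t: 8.57
tcp_pos: [0.5139, -0.1454, 0.0479]
tool_rot: [0.779, 0.495, 0.325, -0.207]
force: [-2.8, -2.1, 6.0]
finger_gap: 0.607
gripper_force: 42.5
```

Call:
servo_tool:
  rows:
    - [[0, 0, 0, -0.0007, 0, 0.0007, -0.5], [0, 0, 0, -0.0007, 0, 0.0007, -0.5], [0, 0, 0, 0, 0, 0, -0.5], [0, 0, 0, 0, 0, 0, -0.5]]

```text
t: 8.9
tcp_pos: [0.5138, -0.1454, 0.0479]
tool_rot: [0.778, 0.495, 0.326, -0.208]
force: [-6.9, -5.5, 16.5]
finger_gap: 0.604
gripper_force: 43.5
```

Call:
servo_tool:
  rows:
    - [[0, 0, 0, 0.0007, 0, -0.0007, -0.5], [0, 0, 0, 0, 0, 0, 0.4], [0, 0, 0, 0, 0, 0, 0.7], [0, 0, 0, 0, 0, 0, 1], [0, 0, 0, 0, 0, 0, 1], [0, 0, 0, 0, 0, 0, 1], [0, 0, 0, 0, 0, 0, 1], [0, 0, 0, 0, 0, 0, 1]]

```text
t: 9.57
tcp_pos: [0.5138, -0.1451, 0.0454]
tool_rot: [0.779, 0.495, 0.324, -0.207]
force: [0.3, -0.5, 0.3]
finger_gap: 1.0
gripper_force: 0.0
```

Call:
servo_tool:
  rows:
    - [[0, 0, 0, 0, 0, -0.01, 1], [0, 0, 0, 0, 0, -0.02, 1], [0, 0, 0, 0, 0, -0.03, 1], [0, 0, 0, 0, 0, -0.03, 1], [0, 0, 0, 0, 0, -0.03, 1], [0, 0, 0, 0, 0, -0.02, 1], [0, 0, 0, 0, 0, -0.01, 1], [0, 0, 0, 0, 0, 0, 1]]

```text
t: 10.23
tcp_pos: [0.469, -0.2444, 0.1527]
tool_rot: [0.78, 0.495, 0.324, -0.205]
force: [0.5, -0.4, -0.2]
finger_gap: 1.0
gripper_force: 0.0
```

Run:
```python
from h import *
import pickle
s=manip.sense();print(s["tcp_pos"],s["q"].round(2),s["finger_gap"]);c=manip.camera_info("wrist");im=manip.snapshot("wrist");cv2.imwrite("pics/w4.png",im);pickle.dump(c,open("w4.pkl","wb"))
for h,p in((185,[.51,.195,.30]),):plan(p,rot(h),24)
```

```text
[ 0.46899066 -0.24442154  0.15272456] [-1.05  0.69  1.68  0.64  1.34 -0.95] 0.9998482074072249
turn/row [ 1.95 -1.13 -4.7 ] t 10.2833
[0.0165, -0.0062, 0.0079]
[0.0171, -0.0046, 0.0077]
[0.0176, -0.0029, 0.0075]
[0.0179, -0.0012, 0.0072]
[0.0181, 0.0006, 0.0069]
[0.0181, 0.0023, 0.0065]
[0.0179, 0.004, 0.006]
[0.0177, 0.0056, 0.0055]
[0.0172, 0.0072, 0.0049]
[0.0167, 0.0088, 0.0043]
[0.016, 0.0103, 0.0037]
[0.0151, 0.0116, 0.003]
[0.0142, 0.0129, 0.0023]
[0.0131, 0.0141, 0.0016]
[0.0119, 0.0152, 0.0008]
[0.0106, 0.0161, 0.0001]
[0.0093, 0.0169, -0.0007]
[0.0078, 0.0176, -0.0015]
[0.0063, 0.0181, -0.0022]
[0.0048, 0.0185, -0.0029]
[0.0032, 0.0187, -0.0036]
[0.0016, 0.0188, -0.0043]
[-0.0001, 0.0187, -0.005]
[-0.0017, 0.0184, -0.0056]
```

View pics/w4.png

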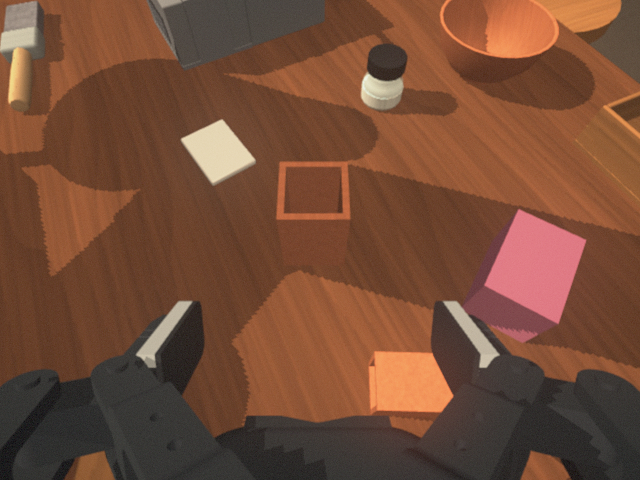

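The cup stands upright, with rim corners near (280,163), (348,162), (350,219) and (277,219).

Run:
```python
from h import *
import pickle
c=pickle.load(open("w4.pkl","rb"))
P=[ray(c,*p,.076)[:2] for p in((280,163),(348,162),(350,219),(277,219))];print(np.round(P,4).tolist(),np.mean(P,0).round(4))
plan([.46,.195,.27],rot(185),21,p0=[.469,-.244,.213])
```

```text
[[0.503, -0.1069], [0.5507, -0.1281], [0.5282, -0.1744], [0.4818, -0.1526]] [ 0.5159 -0.1405]
turn/row [ 2.23 -1.29 -5.37] t 10.2833
[0.0151, -0.0093, 0.0114]
[0.0162, -0.0074, 0.0113]
[0.017, -0.0054, 0.0112]
[0.0177, -0.0033, 0.011]
[0.0181, -0.0012, 0.0107]
[0.0184, 0.0009, 0.0103]
[0.0184, 0.003, 0.0098]
[0.0183, 0.0051, 0.0092]
[0.0179, 0.0072, 0.0086]
[0.0173, 0.0091, 0.0079]
[0.0165, 0.011, 0.0071]
[0.0155, 0.0128, 0.0063]
[0.0144, 0.0144, 0.0054]
[0.0131, 0.0159, 0.0045]
[0.0116, 0.0172, 0.0036]
[0.01, 0.0184, 0.0026]
[0.0083, 0.0193, 0.0017]
[0.0065, 0.02, 0.0008]
[0.0046, 0.0206, -0.0002]
[0.0026, 0.0209, -0.0011]
[0.0006, 0.021, -0.0019]
```

Cup mouth is at about (0.516, -0.1405).

Call:
servo_tool:
  rows:
    - [[0, 0, 0, 0.014, 0, -0.014, 1], [0, 0, 0, 0.014, 0, -0.014, 1], [0, 0, 0, 0.014, 0, -0.014, 1], [2.2, -1.3, -5.4, 0.015, -0.009, 0.0114, 1], [2.2, -1.3, -5.4, 0.016, -0.0075, 0.0113, 1], [2.2, -1.3, -5.4, 0.017, -0.0055, 0.0112, 1], [2.2, -1.3, -5.4, 0.0175, -0.0035, 0.011, 1], [2.2, -1.3, -5.4, 0.018, -0.001, 0.0107, 1]]

```text
t: 10.95
tcp_pos: [0.4658, -0.1354, 0.2228]
tool_rot: [0.634, 0.704, 0.27, -0.172]
force: [0.2, 0.4, 0.0]
finger_gap: 1.003
gripper_force: 0.0
```

Call:
servo_tool:
  rows:
    - [[2.2, -1.3, -5.4, 0.0185, 0.001, 0.0103, 1], [2.2, -1.3, -5.4, 0.0185, 0.003, 0.0098, 1], [2.2, -1.3, -5.4, 0.018, 0.005, 0.0092, 1], [2.2, -1.3, -5.4, 0.018, 0.007, 0.0086, 1], [2.2, -1.3, -5.4, 0.017, 0.009, 0.0079, 1], [2.2, -1.3, -5.4, 0.0165, 0.011, 0.0071, 1], [2.2, -1.3, -5.4, 0.0155, 0.013, 0.0063, 1], [2.2, -1.3, -5.4, 0.0145, 0.0145, 0.0054, 1]]

```text
t: 11.62
tcp_pos: [0.4614, 0.0315, 0.2442]
tool_rot: [0.32, 0.931, 0.148, -0.092]
force: [0.0, 0.1, -0.1]
finger_gap: 1.001
gripper_force: 0.0
```

Call:
servo_tool:
  rows:
    - [[2.2, -1.3, -5.4, 0.013, 0.016, 0.0045, 1], [2.2, -1.3, -5.4, 0.0115, 0.017, 0.0036, 1], [2.2, -1.3, -5.4, 0.01, 0.0185, 0.0026, 1], [2.2, -1.3, -5.4, 0.0085, 0.0195, 0.0017, 1], [2.2, -1.3, -5.4, 0.0065, 0.02, 0.0008, 1], [2.2, -1.3, -5.4, 0.0045, 0.0205, 0, 1], [2.2, -1.3, -5.4, 0.0025, 0.021, -0.001, 1], [2.2, -1.3, -5.4, 0.0005, 0.021, -0.002, 1]]

```text
t: 12.28
tcp_pos: [0.457, 0.1983, 0.2657]
tool_rot: [-0.049, 0.999, 0.001, 0.005]
force: [-0.1, -0.2, -0.5]
finger_gap: 1.0
gripper_force: 0.0
```

Run:
```python
from h import *
import pickle
s=manip.sense();print(s["tcp_pos"],s["q"].round(2))
plan([.46,.195,.27],rot(185),2)
c=manip.camera_info("wrist");im=manip.snapshot("wrist");cv2.imwrite("pics/w5.png",im);pickle.dump(c,open("w5.pkl","wb"))
```

```text
[0.45702415 0.19832784 0.26565415] [ 0.18  0.3   1.7   0.    1.13 -1.49]
turn/row [0.04 0.26 0.32] t 12.2833
[-0.0013, -0.0018, -0.0022]
[-0.0013, -0.0018, -0.0022]
```

View pics/w5.png

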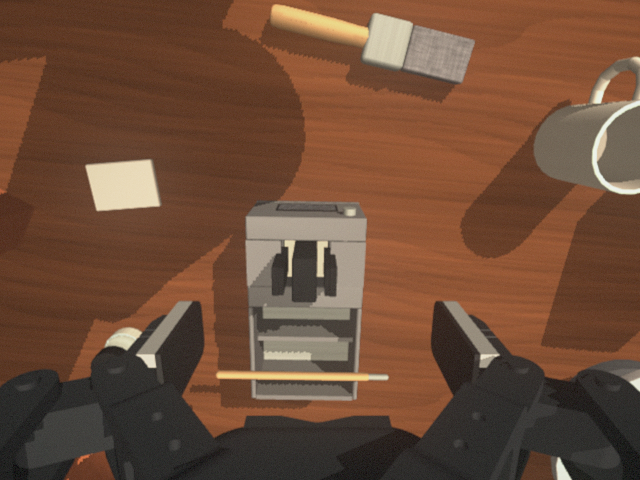

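The view shows the cassette head at (304,270), with its catches near (279,275) and (330,275). The rinser casing edges are nearly vertical in the image.

Run:
```python
from h import *
import pickle
im=cv2.imread("pics/w5.png");c=pickle.load(open("w5.pkl","rb"))
g=cv2.cvtColor(im,cv2.COLOR_BGR2GRAY);m=((g<62)*1)[232:308,262:346]
for r in m[::3]:print("".join(".#"[x] for x in r))
for n,p,z in(("Ltop",(272,258),.117),("Rtop",(336,258),.117),("casL",(248,307),.075),("casL0",(246,240),.075),("casR",(364,307),.075),("casR0",(367,240),.075)):print(n,ray(c,*p,z).round(4))
cv2.imwrite("pics/c5.png",cv2.resize(im[195:315,240:375],None,fx=5,fy=5,interpolation=cv2.INTER_CUBIC))
```

```text
....................................................................................
....................................................................................
....................................................................................
...................................###################..............................
..................................####################..............................
....................###..........#####################..............................
....................#####........#####################.........####.................
....................#####.......######################.........#####................
..............###########.......######################.........#########............
.............############......##.....#.#####...#.#..#.........##########...........
............#############......#...#.........#....#............##########...........
...........##############......#...##..#..#..#..#.##.#.........###########..........
..............###########......#....#..##.....#...####.........######.###.......
[... 579 characters left out ...]
#..##.#.#...........
..........########..#.........#####.########..########..........##.####.#...........
..............................##.########.##...#######..............................
..............................##############.##.#####...............................
................................#....#...#.....##...................................
....................................................................................
....................................................................................
Ltop [0.4945 0.1651 0.117 ]
Rtop [0.4894 0.2168 0.117 ]
casL [0.5622 0.1416 0.075 ]
casL0 [0.4948 0.1366 0.075 ]
casR [0.5512 0.253  0.075 ]
casR0 [0.4839 0.2467 0.075 ]
```

View pics/c5.png

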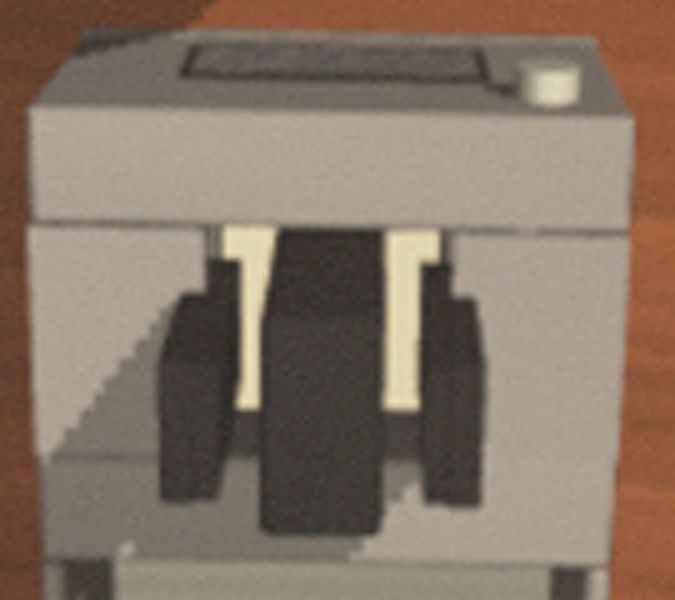

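Run:
```python
from h import *
import pickle
c=pickle.load(open("w5.pkl","rb"))
q=lambda u,v:(u/5+240,v/5+195)
A=[ray(c,*q(*p),.115)[:2] for p in((262,318),(387,318),(383,533),(262,533))]
B=[ray(c,*q(*p),.117)[:2] for p in((160,363),(485,366),(482,506),(160,500))]
C=[ray(c,*q(*p),.075)[:2] for p in((28,108),(632,118))]
for P in(A,B,C):print(np.round(P,4).tolist(),np.mean(P,0).round(4))
```

```text
[[0.4941, 0.1815], [0.4921, 0.2019], [0.5306, 0.205], [0.5326, 0.1846]] [0.5123 0.1933]
[[0.5028, 0.1656], [0.4981, 0.2186], [0.523, 0.2209], [0.5272, 0.1672]] [0.5128 0.1931]
[[0.4729, 0.1352], [0.464, 0.2434]] [0.4685 0.1893]
```

Run:
```python
from h import *
plan([.5127,.1932,.165],rot(184.8),6)
```

```text
turn/row [0.04 0.1  0.2 ] t 12.3333
[-0.009, -0.0026, 0.017]
[-0.0091, -0.0026, 0.017]
[-0.0091, -0.0025, 0.017]
[-0.0092, -0.0025, 0.0169]
[-0.0092, -0.0025, 0.0169]
[-0.0092, -0.0024, 0.0169]
```

Call:
servo_tool:
  rows:
    - [[0, 0.1, 0.2, -0.009, -0.0025, 0.017, 1], [0, 0.1, 0.2, -0.009, -0.0025, 0.017, 1], [0, 0.1, 0.2, -0.009, -0.0025, 0.017, 1], [0, 0.1, 0.2, -0.009, -0.0025, 0.017, 1], [0, 0.1, 0.2, -0.009, -0.0025, 0.017, 1], [0, 0.1, 0.2, -0.009, -0.0025, 0.017, 1], [0, 0, 0, 0, 0, 0, 1], [0, 0, 0, 0, 0, 0, 1]]

```text
t: 13.0
tcp_pos: [0.5127, 0.1866, 0.1635]
tool_rot: [-0.036, 0.999, 0.002, -0.002]
force: [0.2, -1.0, 0.8]
finger_gap: 1.0
gripper_force: 0.0
```

Run:
```python
from h import *
print(manip.sense()["tcp_pos"])
plan([.5127,.1932,.165],rot(184.8),1)
plan([.5127,.1932,.105],rot(184.8),4)
```

```text
[0.51268584 0.18660218 0.16349829]
turn/row [ 0.19 -0.25 -0.71] t 13.0
[-0.0005, 0.0066, -0.0015]
turn/row [ 0.05 -0.06 -0.18] t 13.0
[-0.0002, 0.0016, 0.0146]
[-0.0002, 0.0016, 0.0146]
[-0.0002, 0.0016, 0.0146]
[-0.0002, 0.0016, 0.0146]
```

Call:
servo_tool:
  rows:
    - [[0, -0.1, -0.3, -0.0002, 0.0033, 0, 1], [0, -0.1, -0.3, -0.0002, 0.0033, 0, 1], [0, 0, 0, 0, 0, 0.012, 1], [0, 0, 0, 0, 0, 0.014, 1], [0, 0, 0, 0, 0, 0.014, 1], [0, 0, 0, 0, 0, 0.012, 1], [0, 0, 0, 0, 0, 0.006, 1], [0, 0, 0, 0, 0, 0, 1]]

```text
t: 13.67
tcp_pos: [0.514, 0.1936, 0.1072]
tool_rot: [-0.041, 0.999, 0.002, 0.002]
force: [-0.5, -0.2, -0.3]
finger_gap: 1.002
gripper_force: 0.0
```

Call:
servo_tool:
  rows:
    - [[0, 0, 0, 0, 0, 0, 1], [0, 0, 0, 0, 0, 0, 1]]

```text
t: 13.83
tcp_pos: [0.5155, 0.1935, 0.1085]
tool_rot: [-0.041, 0.999, 0.002, 0.003]
force: [-0.8, -0.6, -0.1]
finger_gap: 1.002
gripper_force: 0.0
```

Run:
```python
from h import *
print(manip.sense()["tcp_pos"],manip.sense()["force"])
plan([.5127,.1932,.105],rot(184.8),1)
```

```text
[0.51552075 0.19354538 0.10850863] [-0.83118368 -0.56126583 -0.06197257]
turn/row [ 0.2   0.39 -0.12] t 13.8333
[0.0029, -0.0001, 0.0035]
```

Well placed; a small correction, then pinch.

Call:
servo_tool:
  rows:
    - [[0, 0.3, 0, 0.0025, 0, 0.0035, 1], [0, 0, 0, 0, 0, 0, 0.5], [0, 0, 0, 0, 0, 0, 0.2], [0, 0, 0, 0, 0, 0, -0.1], [0, 0, 0, 0, 0, 0, -0.4], [0, 0, 0, 0, 0, 0, -0.6], [0, 0, 0, 0, 0, 0, -0.6], [0, 0, 0, 0, 0, 0, -0.6]]
  squeeze: 30

```text
t: 14.5
tcp_pos: [0.5131, 0.193, 0.1054]
tool_rot: [-0.041, 0.999, 0.002, 0.001]
force: [-1.7, -0.8, 9.1]
finger_gap: 0.417
gripper_force: 30.0
```

Call:
servo_tool:
  rows:
    - [[0, 0, 0, 0, 0, 0, -0.6], [0, 0, 0, 0, 0, 0, -0.6], [0, 0, 0, 0, 0, 0, -0.6], [0, 0, 0, 0, 0, 0, -0.6]]

```text
t: 14.83
tcp_pos: [0.5131, 0.193, 0.1054]
tool_rot: [-0.041, 0.999, 0.002, 0.001]
force: [-0.9, -0.7, 8.4]
finger_gap: 0.419
gripper_force: 30.0
```

Call:
servo_tool:
  rows:
    - [[0, 0, 0, 0, 0, -0.003, -0.6], [0, 0, 0, 0, 0, -0.004, -0.6], [0, 0, 0, 0, 0, -0.004, -0.6], [0, 0, 0, 0, 0, 0, -0.6], [0, 0, 0, 0, 0, 0, -0.6]]

```text
t: 15.25
tcp_pos: [0.5125, 0.193, 0.115]
tool_rot: [-0.041, 0.999, 0.002, -0.0]
force: [1.0, -0.1, -1.3]
finger_gap: 0.414
gripper_force: 30.9
```

Run:
```python
from h import *
a=cv2.imread("pics/w5.png");w=manip.snapshot("wrist");s=manip.snapshot("side");c=manip.camera_info("side")
u,v=proj(c,np.array([.513,.193,.1])).astype(int)
S=cv2.resize(s[v-50:v+50,u-60:u+60],(480,400),interpolation=cv2.INTER_CUBIC)
W=cv2.resize(w[200:480,140:500],(360,280))
cv2.imwrite("pics/c6.png",np.hstack([cv2.resize(s[v-50:v+50,u-50:u+50],(400,400),interpolation=cv2.INTER_CUBIC),cv2.copyMakeBorder(cv2.resize(w[200:480,140:500],(400,311)),0,89,0,0,0)]))
```

```text
(no output)
```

View pics/c6.png

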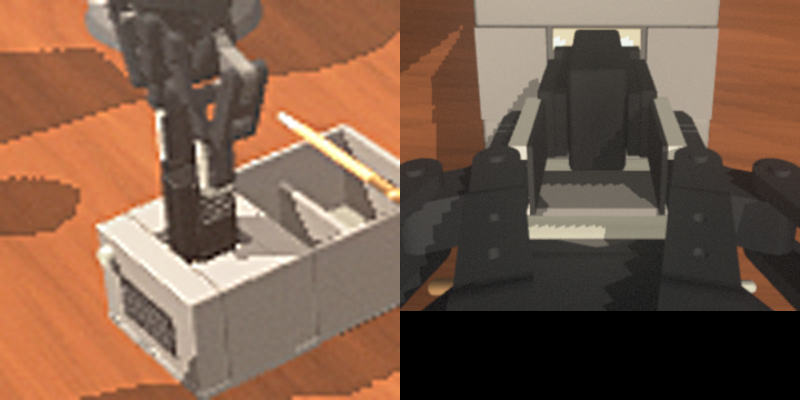

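The picture shows both fingers bearing on the cassette's catches, pinched close beside the head. The wrist force equals about the cassette's weight, so it is free.

Call:
servo_tool:
  rows:
    - [[0, 0, 0, 0, 0, -0.006, -0.6], [0, 0, 0, 0, 0, -0.012, -0.6], [0, 0, 0, 0, 0, -0.016, -0.6], [0, 0, 0, 0, 0, -0.016, -0.6], [0, 0, 0, 0, 0, -0.016, -0.6], [0, 0, 0, 0, 0, -0.016, -0.6], [0, 0, 0, 0, 0, -0.016, -0.6], [0, 0, 0, 0, 0, -0.012, -0.6]]

```text
t: 16.02
tcp_pos: [0.5127, 0.1927, 0.2265]
tool_rot: [-0.041, 0.999, 0.002, 0.0]
force: [-0.0, 0.6, -2.1]
finger_gap: 0.416
gripper_force: 30.9
```

Call:
servo_tool:
  rows:
    - [[0, 0, 0, 0, 0, 0, -0.6], [0, 0, 0, 0, 0, 0, -0.6], [0, 0, 0, 0, 0, 0, -0.6]]

```text
t: 16.27
tcp_pos: [0.5118, 0.1925, 0.2242]
tool_rot: [-0.041, 0.999, 0.002, -0.001]
force: [-0.8, -0.1, -2.7]
finger_gap: 0.412
gripper_force: 30.9
```

Run:
```python
from h import *
s=manip.sense();p=s["tcp_pos"];print(p,s["force"],s["finger_gap"],s["gripper_force"])
im=manip.snapshot("side");cv2.imwrite("pics/s7.png",im);c=manip.camera_info("side")
hsv=cv2.cvtColor(im,cv2.COLOR_BGR2HSV)
# column of pixels along the cassette axis seen below the TCP
for z in np.arange(.0,-.14,-.01):
    u,v=proj(c,p+[0,0,z]).round().astype(int);print(round(z,2),u,v,"".join(("#" if im[v,x].max()<75 else "w" if hsv[v,x,1]<90 else ".") for x in range(u-20,u+21)))
M=proj(c,np.array([.516,-.1405,.076]));print(M)
plan([.516,-.1405,p[2]],rot(125),18)
```

```text
[0.51176748 0.19249713 0.22423711] [-0.80533602 -0.07378088 -2.67462185] 0.4123681723220683 30.904274582862854
0.0 250 167 wwwwwwwwwwwwwwwwwwwwwwww#wwwwwwwwwwwwww..
-0.01 250 171 wwwwwwwwwwwwwwwwwww#wwwwwwwwwwwwwww......
-0.02 250 175 ........wwwwwwwwwwwwwwwwwwwww............
-0.03 251 179 ..........wwwwwwwwwwwwwwwwwww............
-0.04 251 182 ...........wwwwwwwwwwwwwwwww#............
-0.05 251 186 ........wwww#wwwwwwwwwwwww###ww..........
-0.06 252 190 ........wwwwwwwwwwwwwwwwwwwwwww..........
-0.07 252 194 ........wwwwwwwwwwwwwwwwwwwwwww..........
-0.08 253 197 .......wwwwwwwwwwwwwwwwwwwwwwww..........
-0.09 253 201 ........wwwwwwwwwwwwwwwwwwwwwww......wwww
-0.1 253 204 .........wwwwwwwwwwwwwwwwwwwwwwwwwwwwwwww
-0.11 254 208 .............wwwwwwwwwwwwwwwwwwwwwwwwwwww
-0.12 254 211 ..........wwwwwwwwwwwwwwwwwwwwwwwwwwwwwww
-0.13 254 215 .wwwwwwwwwwwwwwwwwwwwwwwwwwwwwwwwwwwwwwww
-0.14 255 218 wwwwwwwwwwwwwwwwwwwwwwwwwwwwwwwwwwwwwwwww
[337.5466603  297.53265696]
turn/row [ 0.   -0.01  3.31] t 16.3167
[0.0013, -0.0185, -0.0001]
[0.0002, -0.0185, -0.0001]
[-0.0009, -0.0185, -0.0001]
[-0.0019, -0.0184, -0.0001]
[-0.003, -0.0183, -0.0001]
[-0.0041, -0.0181, -0.0001]
[-0.0051, -0.0178, -0.0001]
[-0.0061, -0.0175, -0.0001]
[-0.0071, -0.0171, -0.0001]
[-0.0081, -0.0166, -0.0001]
[-0.009, -0.0161, -0.0]
[-0.01, -0.0156, -0.0]
[-0.0108, -0.015, -0.0]
[-0.0117, -0.0143, -0.0]
[-0.0125, -0.0136, -0.0]
[-0.0133, -0.0129, -0.0]
[-0.014, -0.0121, -0.0]
[-0.0147, -0.0113, -0.0]
```

Call:
servo_tool:
  rows:
    - [[0, 0, 0, 0.0003, -0.005, 0, -0.6], [0, 0, 0, 0.0007, -0.01, 0, -0.6], [0, 0, 0, 0.001, -0.014, 0, -0.6], [0, 0, 0, 0.0012, -0.017, 0, -0.6], [0, 0, 0, 0.0012, -0.017, 0, -0.6], [0, 0, 0, 0.0012, -0.017, 0, -0.6], [0, 0, 0, 0.0012, -0.017, 0, -0.6], [0, 0, 0, 0.0012, -0.017, 0, -0.6]]

```text
t: 16.98
tcp_pos: [0.5133, 0.0767, 0.224]
tool_rot: [-0.04, 0.999, 0.002, -0.001]
force: [0.4, 0.1, -1.8]
finger_gap: 0.418
gripper_force: 30.9
```

Call:
servo_tool:
  rows:
    - [[0, 0, 0, 0.0012, -0.017, 0, -0.6], [0, 0, 0, 0.0012, -0.017, 0, -0.6], [0, 0, 0, 0.0012, -0.017, 0, -0.6], [0, 0, 0, 0.0012, -0.017, 0, -0.6], [0, 0, 0, 0.0012, -0.017, 0, -0.6], [0, 0, 0, 0.0012, -0.017, 0, -0.6], [0, 0, 0, 0.0012, -0.017, 0, -0.6], [0, 0, 0, 0.0012, -0.017, 0, -0.6]]

```text
t: 17.65
tcp_pos: [0.5146, -0.0596, 0.2236]
tool_rot: [-0.04, 0.999, 0.002, -0.001]
force: [-0.3, 0.2, -2.6]
finger_gap: 0.417
gripper_force: 30.9
```

Call:
servo_tool:
  rows:
    - [[0, 0, 0, 0.0012, -0.017, 0, -0.6], [0, 0, 0, 0.0012, -0.017, 0, -0.6], [0, 0, 0, 0.0012, -0.017, 0, -0.6], [0, 0, 0, 0.001, -0.014, 0, -0.6], [0, 0, 0, 0.0007, -0.01, 0, -0.6], [0, 0, 0, 0.0003, -0.005, 0, -0.6], [0, 0, 0, 0, 0, 0, -0.6], [0, 0, 0, 0, 0, 0, -0.6]]

```text
t: 18.32
tcp_pos: [0.5159, -0.1379, 0.2237]
tool_rot: [-0.04, 0.999, 0.002, -0.001]
force: [0.2, -0.0, -2.6]
finger_gap: 0.415
gripper_force: 30.9
```

Call:
servo_tool:
  rows:
    - [[0, 0, 0, 0, 0, 0, -0.6], [0, 0, 0, 0, 0, 0, -0.6], [0, 0, 0, 0, 0, 0, -0.6], [0, 0, 0, 0, 0, 0, -0.6]]

```text
t: 18.65
tcp_pos: [0.5162, -0.1375, 0.2239]
tool_rot: [-0.041, 0.999, 0.002, -0.0]
force: [0.0, -0.1, -1.9]
finger_gap: 0.414
gripper_force: 30.9
```

Run:
```python
from h import *
s=manip.sense();p=s["tcp_pos"];print(p,s["force"],s["finger_gap"],R.from_quat(s["tool_rot"]).as_matrix()[:,2].round(3))
plan([.516,-.1405,p[2]],R.from_quat(s["tool_rot"]),1)
im=manip.snapshot("side");cv2.imwrite("pics/s8.png",im);c=manip.camera_info("side");hsv=cv2.cvtColor(im,cv2.COLOR_BGR2HSV)
cv2.imwrite("pics/w8.png",manip.snapshot("wrist"))
for z in np.arange(0,-.23,-.012):
    u,v=proj(c,p+[0,0,z]).round().astype(int);print(round(z,3),u,v,"".join(("#" if im[v,x].max()<60 else "w" if hsv[v,x,1]<90 else "." if hsv[v,x,1]<150 else ",") for x in range(u-30,u+31)))
```

```text
[ 0.51622837 -0.1375218   0.22392174] [ 0.00591273 -0.122946   -1.90820153] 0.41379210454905335 [-0.001  0.003 -1.   ]
turn/row [0. 0. 0.] t 18.65
[0.0005, -0.0029, -0.0]
0.0 339 238 .,,,,,,.,.,,,,.,,.w.wwwwwwwwwwww.wwwwwwww.ww.,,,,,,,,,,,,,,,,
-0.012 339 243 ,,,.,,,,,,,,,...,.w..w.w..........wwwww.wwwwww.,,,,,,,,,,,,,,
-0.024 339 248 ,,,,,,..,,,,,,,,,,.w...w......w...wwwwwww...www.ww,,,,,,,,,,,
-0.036 339 253 ,,,,,,,,,,,,,,,,,.www.w........w..................,,,,,,,,,,,
-0.048 339 258 ,,,,,,,,,,,,,.wwwww.....w...............#wwwwwwwww.,,,,,,,,,,
-0.06 338 263 ,,,,,,,,,,,,,,.wwwwwwwww,....#,.....#wwwwwwwwwwwwww.,,,,,,,,,
-0.072 338 268 ,,,,,,,,,,,,,,.wwwwwwwwwwwwwwwwwwwwwwwwwwwwwwww.,,,,,,,,,,,,,
-0.084 338 273 ,,,,,,,,,,,,,,.wwwwwwwwwwwwwwwwwwwwwwwwwwwww.,,,,,,,,,,,,,,,,
-0.096 338 277 ,,,,,,,,,,,,,,wwwwwwwwwwwwwwwwwwwwwwwwwwwwww.,,,,,,,,,,,,,,,,
-0.108 337 282 ,,,,,,,,,,,,,,,,,,,.wwwwwwwwwwwwwwwwwwwww..,,,,,,,,,,,,,,,,.,
-0.12 337 286 ,,,,,,,,,,,,,.,,,,,,,,,,.wwwwwwwwwww.,,,,,,,,,,,,,,,,,,,,,,,,
-0.132 337 291 ,,,,,,,,,,,.,.,....,.,,,,,,,,,,,,,,,,,...,,,,,,,,,,,,,,,,,,,,
-0.144 337 295 ,,,,,,,,,,,,.,,,..,,,,,,,,,,,,,,,,,,,,,...,,,,,,,,,,,,,,,,,,,
-0.156 337 299 ,,,,,,,,,,,,,,,,,..,,,,,,,,,,,,,,,,,,,,,,..,,,,,,,,,,,,,,,,,,
-0.168 336 304 ,,,,,,,,,,,,,,,,,,,...,,,,,,,,,,,,,,,,,.......,,,,,,,,,,,,,,,
-0.18 336 308 ,,,,,,,,,,,,,,,,,,,,.,,,,,,,,,,,,,,,,,,,,,,,,,,,,,,,,,,,,,,,,
-0.192 336 312 ,,,,,,,,,,,,,,,,,,,,,,,,,,,,,,,,,,,,,,,,,,,,,,,,,,,,,,,,,,,,,
-0.204 336 316 ,,,,,,,,,,,,,,,,,,,,,,,,,,,,,,,,,,,,,,,,,,,,,,,,,,,,,,,,,,,,,
-0.216 336 320 ,,,,,,,,,,,,,,,,,,,,,,,,,,,,,,,,,,,,,,,,,,,,,,,,,,,,,,,,,,,,,
-0.228 335 324 ,,,,,,,,,,,,,,,,,,,,,,,,,,,,,,,,,,,,,,,,,,,,,,,,,,,,,,,,,,,,,
```

The cassette hangs upright above the cup, 3 mm off. A final nudge, then hand in.

Call:
servo_tool:
  rows:
    - [[0, 0, 0, 0.0002, -0.0015, 0, -0.6], [0, 0, 0, 0.0002, -0.0015, 0, -0.6], [0, 0, 0, 0, 0, 0, -0.6], [0, 0, 0, 0, 0, 0, -0.6], [0, 0, 0, 0, 0, 0, -0.6], [0, 0, 0, 0, 0, 0, -0.6], [0, 0, 0, 0, 0, 0, -0.6], [0, 0, 0, 0, 0, 0, -0.6]]

```text
t: 19.42
tcp_pos: [0.5161, -0.1411, 0.2239]
tool_rot: [-0.041, 0.999, 0.002, -0.0]
force: [-0.2, 0.4, -2.7]
finger_gap: 0.413
gripper_force: 30.9
```

```bash
python3 -c "
from h import *
s=manip.sense();print(s['tcp_pos'],s['gripper_force'],s['t'])
print(manip.sign_off())"
```

```text
[ 0.51608309 -0.14114768  0.22385129] 30.907124876976013 19.4167
the job is handed in; nothing more can be done
None
```

I handed the job in at 19.4 s: the cup stands upright, and the cassette is held by its pinched catches about 1 mm off the measured mouth centre and roughly 45 mm above the rim; sign-off gave no verdict, and I did not re-measure the bystanders afterwards.

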